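# Return a rack spacer to the tray for its thickness

### The job

Pinch the upright web of the T-shaped aluminium rack spacer that stands on the small square black pad, and read from the finger opening whether the web is 8, 14 or 20 mm thick. Lift it and set it down inside the storage tray for that thickness: 8 mm in the smallest tray, 14 mm in the middle-sized one, 20 mm in the largest; keep the other two trays empty.

Things in the scene. Friction and masses are not known exactly. Their poses are not given: they have to be found in the camera images.
- pad: 90 x 90 x 6 mm black pad, fixed, sides along world axes; origin: centre of underside, on the bench. On it, centred within 4 mm and turned under 5 deg, stands the spacer, an upside-down T: foot 60 (x) x 50 (y) x 5 mm; on its middle a web 50 wide (y), 50 tall, top 61 mm above bench, 8, 14 or 20 mm thick (x), varying, about 0.09, 0.13 or 0.18 kg. The other two spacers stand on a long strip behind
- tray_small: the smallest of three low open white plastic storage trays, fixed to the bench, for spacers with a web of 8 mm: 100 mm (its x) by 88 mm (its y) outside, 22 mm high, walls and floor 4 mm thick. Origin: centre of its underside, on the bench; z up. The three trays change places from one start to the next, turned by up to 17 degrees
- tray_medium: the middle-sized of three low open white plastic storage trays, fixed to the bench, for spacers with a web of 14 mm: 100 mm (its x) by 124 mm (its y) outside, 22 mm high, walls and floor 4 mm thick. Origin: centre of its underside, on the bench; z up. The three trays change places from one start to the next, turned by up to 17 degrees
- tray_large: the largest of three low open white plastic storage trays, fixed to the bench, for spacers with a web of 20 mm: 100 mm (its x) by 160 mm (its y) outside, 22 mm high, walls and floor 4 mm thick. Origin: centre of its underside, on the bench; z up. The three trays change places from one start to the next, turned by up to 17 degrees
Things that resemble listed ones, but are neither listed nor needed, are in the scene too. What is shaped like the tray_medium but blue is not meant. What is shaped like the tray_small but purple is not meant.

How it is judged:
On the way:
1. the spacer is pinched in the fingers and lifted clear of the pad (contact force between anything else and pad below 0.05 N and contact force between the fingers and anything else above 1 N), for 0.2 s.
At the end, for the whole second after the job is handed in: Pad empty (under 0.05 N); one spacer rests anywhere inside the tray for its thickness, told by its weight on the tray: smallest 0.70 to 1.09 N (8 mm), middle-sized 1.10 to 1.50 N (14 mm) or largest 1.50 to 2.05 N (20 mm); the other two trays empty (under 0.1 N) (contact force between anything else and pad below 0.05 N and ((contact force between anything else and tray_small between 0.7 and 1.09 N and contact force between anything else and tray_medium below 0.1 N and contact force between anything else and tray_large below 0.1 N) or (contact force between anything else and tray_medium between 1.1 and 1.5 N and contact force between anything else and tray_small below 0.1 N and contact force between anything else and tray_large below 0.1 N) or (contact force between anything else and tray_large between 1.5 and 2.05 N and contact force between anything else and tray_small below 0.1 N and contact force between anything else and tray_medium below 0.1 N))); the robot touches nothing.
It also fails if it takes over 35 s, if anything falls off the work surface, if the arm or the gripper's body presses on something with over 40 N, if the wrist force passes 120 N, or if a joint passes its speed limit or range.

### The arm

A 6-joint arm with a two-finger parallel gripper is mounted at the origin on the work surface. World frame = base frame: x ahead of the robot, y to its left, z up, the work surface at z = 0. Lengths are in m, angles in rad, forces in N, time in s.
With the tool pointing down it reaches from about 0.375 to 0.9 m from the base axis. Payload 3.1 kg.
Tool frame: the origin (TCP) lies on the centre line of the jaws, within the pads' length; the fingertips stand 19 mm ahead of it and the grasp point (between the pads) is the TCP; z points along the fingers, y is the line along which they close (so a half turn about z gives the same grasp; the last joint's range is limited). The gripper opens to 87 mm and grips with 3 to 60 N. Pads are 19 mm wide; open, the fingers measure 117 mm over their backs; the gripper's body (75 mm by 190 mm) begins 51 mm behind the grasp point.
Start: joints at [-1.302, 0.527, 1.433, -0, 1.181, -0.178], TCP at [0.271, -0.563, 0.242] pointing down, gripper open.
Joint ranges: [-3.08, 3.08], [-0.75, 2.2], [0.22, 2.44], [-1.43, 4.57], [0, 2.65], [-2.85, 2.85]. Speed limits (rad/s): [2.79, 2.79, 3.14, 3.14, 3.14, 3.14].

### API

Orientations are given as a unit quaternion [w, x, y, z].
In Python, from cell import env gives the robot as it stands.
- The arm moves only by the tool drive_tool, never from a script. Its argument "motion" is a list of rows, each a list of 2 entries, a list of its own where there are three numbers: the shift along the tool's x, y, z in m, then the turn, a rotation vector about the tool's x, y, z in rad. In form: [[[x, y, z], [ax, ay, az]], ...]. A call has exactly 8 rows; each row is the pose to reach, as a shift and turn from the pose commanded when the call began, along the tool's axes at that moment; what a row does not reach only later rows make up. A row lasts 1/12 s, in which the tool goes at most 41.7 mm and 7.16 degrees, less where a joint would pass 70% of its speed; a pose out of reach is approached as far as the arm can. A call with a gripper value outside its range is refused whole. "gripper" is the finger opening in m, from 0 to 0.087, set as the call begins (left out, the last holds). The fingers move at their own pace and stop on an object; "force" is the grip in N (left out, the last holds). Time passes only in rows, so rows that repeat a pose let the fingers close, or fill a call up. It gives the time, the measured TCP pose, the force, the opening and the grip force at its end, in the units of the state.
- env.get_state(): the state, without advancing time (a new reading comes with each control period).
- env.grab_frame(name): name is "scene" or "top"; returns a dict with "frame" (420x560x3 uint8, blue, green, red), "intrinsics" (3x3 intrinsics, pixels), "dist_coeffs" ([k1, k2, p1, p2, k3] as OpenCV has them; the pictures are not rectified), "eye" and "rotation" of the camera in the world. Camera axes: x right, y down, z forward; pixel columns grow to the right and rows downward; lengths in m; the calibration is good to about 2 mm. A picture is of the moment at which its call begins. There is no depth.
- env.job_done(): hands the job in; it is judged then, once.
The state is a dict: "time_s": time; "joints": joint angles; "joint_vel": joint speeds; "joint_efforts": joint torques, N m; "tool_pos": TCP position; "ee_rot": TCP orientation; "ft_force": force on the tool from outside, world axes, zero at the start; "torque": the same for the moment, N m; "opening": finger opening in m; "gripper_force": force on a finger pad.
Only numpy, scipy, OpenCV 4.12 (cv2) and the standard library are available. Lean on these libraries where they do the work, as an engineer would, in place of code of your own. Each camera call takes 0.05 s, during which the arm holds its last target. There are 200 camera calls.

## Working session

There is one attempt and no reset: what is moved stays moved. The work goes in short steps, Python scripts to look and compute and a tool call to move; the robot and the scene stay as the last step left them, time stands still between calls to the robot, and variables do not carry over. Pictures are saved under pics/ and viewed, at most 10 in all, crops included, and the job is handed in when it is done.

Besides the shell and the picture viewer there is one more tool, called after "Emit:" in YAML: its name, and indented under it one key for each argument. drive_tool: Moves the arm, as the interface text tells. Its arguments: {"type":"object","properties":{"motion":{"type":"array"},"gripper":{"type":"number"},"force":{"type":"number"}},"required":["motion"]}

```bash
mkdir -p pics
cat > h.py <<'E'
import numpy as np, cv2, pickle
from cell import env
from scipy.spatial.transform import Rotation as R
def grab(n,tag):
    f=env.grab_frame(n); pickle.dump(f,open(f'pics/{tag}.pkl','wb')); cv2.imwrite(f'pics/{tag}.png',f['frame']); return f
def load(tag): return pickle.load(open(f'pics/{tag}.pkl','rb'))
def ray(f,px):
    p=cv2.undistortPoints(np.array(px,float).reshape(-1,1,2),np.array(f['intrinsics']),np.array(f['dist_coeffs']))[:,0]
    d=np.c_[p,np.ones(len(p))]@np.array(f['rotation']).T
    return np.array(f['eye']),d
def onz(f,px,z):
    e,d=ray(f,px); return e+d*((z-e[2])/d[:,2])[:,None]
def proj(f,P):
    Rm=np.array(f['rotation']).T; 
    return cv2.projectPoints(np.array(P,float).reshape(-1,1,3),cv2.Rodrigues(Rm)[0],-Rm@np.array(f['eye']),np.array(f['intrinsics']),np.array(f['dist_coeffs']))[0][:,0]
def tri(fs,pxs):
    A=np.zeros((3,3));b=np.zeros(3);r=[ray(f,[p]) for f,p in zip(fs,pxs)]
    for e,d in r:
        d=d[0]/np.linalg.norm(d[0]);M=np.eye(3)-np.outer(d,d);A+=M;b+=M@e
    return np.linalg.solve(A,b)
E
python3 - <<'E'
from h import *
for n in('scene','top'):
    f=grab(n,n+'0'); print(n,f['eye'],np.round(f['rotation'],3).tolist(),f['intrinsics'])
s=env.get_state();print(s)
E
```

```text
scene [ 0.8495448  -0.63585505  0.66744452] [-0.399, 0.885, 0.223, -0.09] [[546.43268487   0.         273.24891578]
 [  0.         546.43268487 215.14183367]
 [  0.           0.           1.        ]]
top [0.47879132 0.01716022 0.88706774] [0.006, -0.7, 0.714, -0.02] [[410.55903597   0.         279.63991861]
 [  0.         410.55903597 206.96341221]
 [  0.           0.           1.        ]]
{'time_s': 0.1, 'joints': array([-1.30146313e+00,  5.28375223e-01,  1.43378127e+00,  7.70219473e-06,
        1.18140240e+00, -1.78493931e-01]), 'joint_vel': array([ 3.75330395e-05,  9.05358229e-05, -2.39994196e-03, -9.61472501e-05,
       -1.32833007e-03, -2.89132085e-06]), 'joint_efforts': array([ 1.11925413e-04, -4.40985954e+01, -1.77150607e+01,  6.35981304e-02,
        5.33795287e-02, -3.95259497e-05]), 'tool_pos': array([ 0.27049226, -0.56273928,  0.24066595]), 'ee_rot': array([-9.82269908e-04,  9.75035777e-01,  2.22045644e-01, -4.10800042e-05]), 'ft_force': array([ 1.22948524,  0.44527089, -0.28906944]), 'torque': array([-0.00851524,  0.0077122 ,  0.0370804 ]), 'gripper_force': 0.0, 'opening': 0.08696442443019313}
```

Run:
```python
s=open('h.py').read()
s=s.replace("def ray(","def rot(f): q=np.array(f['rotation']); return R.from_quat(q[[1,2,3,0]]).as_matrix()\ndef ray(",1).replace("np.array(f['rotation']).T","rot(f).T")
open('h.py','w').write(s)
```

```text
(no output)
```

View pics/scene0.png

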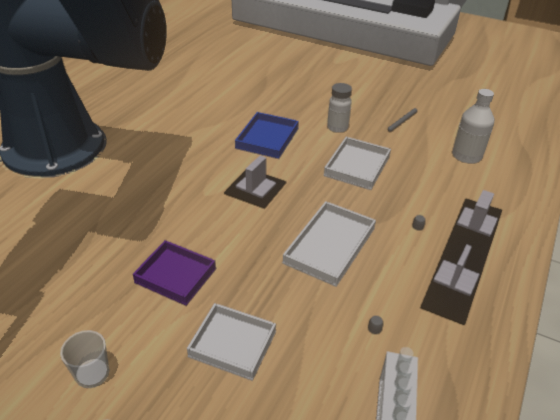

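View pics/top0.png

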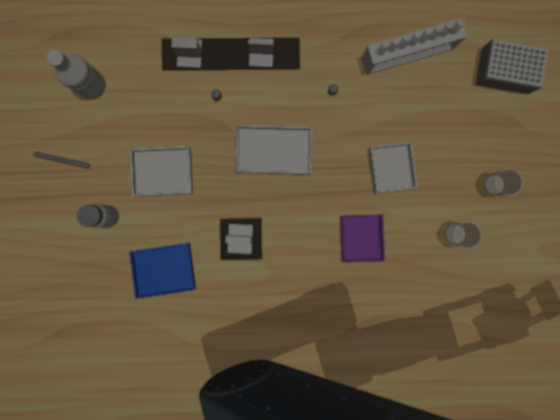

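The spacer I want stands on the small square pad at top (241,239) / scene (256,180). The lookalikes are the two spacers on the long strip at top (187,53) and (261,53) / scene (480,215) and (458,272). The white trays in the top view are at (162,172), (274,150) and (392,168). The blue (163,270) and purple (362,238) trays are distractors. I choose the spacer on the square pad and check it in one close crop.

Run:
```python
from h import *
s,t=load('scene0'),load('top0')
a=cv2.resize(s['frame'][140:215,215:295],(400,375),interpolation=cv2.INTER_CUBIC)
b=cv2.resize(t['frame'][205:280,200:280],(400,375),interpolation=cv2.INTER_CUBIC)
cv2.imwrite('pics/crop.png',np.hstack([a,np.clip(b*1.6,0,255).astype(np.uint8)]))
# white trays in top
hsv=cv2.cvtColor(t['frame'],cv2.COLOR_BGR2HSV)
m=((hsv[...,1]<50)&(hsv[...,2]>90)).astype(np.uint8)
for n,(u,v) in dict(A=(162,172),B=(274,150),C=(392,168)).items():
    k=np.zeros_like(m);k[v-40:v+40,u-48:u+48]=m[v-40:v+40,u-48:u+48]
    c=max(cv2.findContours(k,0,2)[0],key=cv2.contourArea)
    w=onz(t,c[:,0],.022)[:,:2]
    r=cv2.minAreaRect((w*1000).astype(np.float32)); print(n,r, [x.tolist() for x in cv2.boxPoints(r).round()])
print(onz(t,[(241,239)],.006))
dark=(t['frame'].max(2)<45).astype(np.uint8);k=np.zeros_like(dark);k[210:270,210:275]=dark[210:270,210:275]
c=max(cv2.findContours(k,0,2)[0],key=cv2.contourArea);print(cv2.minAreaRect((onz(t,c[:,0],.006)[:,:2]*1000).astype(np.float32)))
```

```text
A ((590.4730224609375, 249.18270874023438), (100.61956787109375, 123.05530548095703), 2.0781455039978027) [[538.0, 309.0], [542.0, 186.0], [643.0, 190.0], [639.0, 312.0]]
B ((632.9390869140625, 10.886688232421875), (159.06588745117188, 100.65267944335938), 87.6019058227539) [[579.0, -66.0], [680.0, -71.0], [687.0, 88.0], [586.0, 92.0]]
C ((590.3275756835938, -244.06912231445312), (100.16275024414062, 87.35617065429688), 6.065000534057617) [[536.0, -206.0], [545.0, -293.0], [645.0, -282.0], [636.0, -195.0]]
[[0.44361488 0.08341046 0.006     ]]
((444.7093505859375, 84.48200225830078), (83.33137512207031, 83.2860107421875), 89.00064086914062)
```

View pics/crop.png

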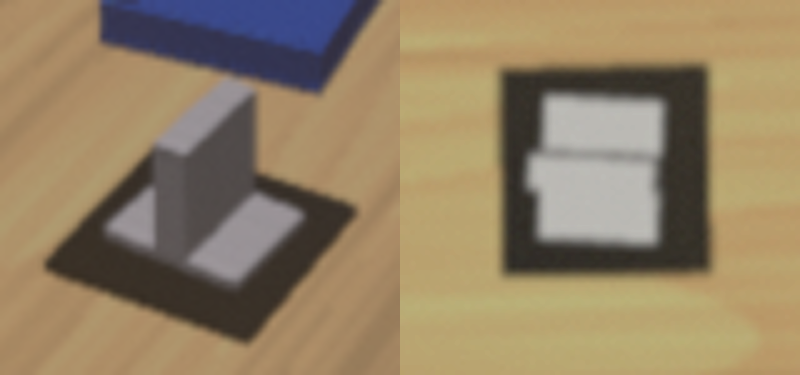

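Run:
```python
from h import *
s,t=load('scene0'),load('top0')
S=np.array([(155,148),(187,155),(228,80),(256,94)])/5+[215,140]-.4
T=np.array([(656,191),(657,155),(527,191),(527,153)])-[400,0];T=T/5+[200,205]-.4
P=[tri([s,t],[a,b]) for a,b in zip(S,T)]
print(np.round(P,4),np.mean(P,0)); 
F=(np.array([(542,94),(665,99),(660,244),(536,240)])-[400,0])/5+[200,205]-.4
f=onz(t,F,.011);print('foot',f.round(4),f.mean(0))
w=onz(t,T,.061);print('web',w.round(4),w.mean(0), onz(s,S,.061).round(4))
x=R.from_quat(env.get_state()['ee_rot'][[1,2,3,0]]);print(x.as_matrix().round(4))
```

```text
[[0.4377 0.0597 0.0615]
 [0.452  0.0588 0.0641]
 [0.4392 0.1116 0.0603]
 [0.4532 0.1109 0.0592]] [0.44553318 0.08526073 0.06125356]
foot [[0.4775 0.1101 0.011 ]
 [0.4743 0.0579 0.011 ]
 [0.4129 0.061  0.011 ]
 [0.4157 0.1135 0.011 ]] [0.4450796 0.0856445 0.011    ]
web [[0.4378 0.0598 0.061 ]
 [0.4522 0.0592 0.061 ]
 [0.4389 0.1113 0.061 ]
 [0.4541 0.1111 0.061 ]] [0.44573857 0.08535532 0.061     ] [[0.4373 0.0602 0.061 ]
 [0.4497 0.0622 0.061 ]
 [0.44   0.1109 0.061 ]
 [0.4536 0.1082 0.061 ]]
[[ 9.014e-01  4.330e-01 -5.000e-04]
 [ 4.330e-01 -9.014e-01  1.900e-03]
 [ 4.000e-04 -1.900e-03 -1.000e+00]]
```

Emit:
drive_tool:
  motion:
    - [[0.0263,-0.0305,0.0055],[0,0,-0.12]]
    - [[0.0526,-0.061,0.011],[0,0,-0.24]]
    - [[0.0789,-0.0915,0.0165],[0,0,-0.36]]
    - [[0.1052,-0.122,0.022],[0,0,-0.48]]
    - [[0.1315,-0.1525,0.0275],[0,0,-0.6]]
    - [[0.1578,-0.183,0.033],[0,0,-0.72]]
    - [[0.1841,-0.2135,0.0385],[0,0,-0.84]]
    - [[0.2104,-0.244,0.044],[0,0,-0.96]]
  gripper: 0.06
  force: 25

```text
time_s: 0.77
tool_pos: [0.3546, -0.2503, 0.1972]
ee_rot: [-0.0, 0.761, 0.649, 0.0]
ft_force: [1.7, -0.4, -0.7]
opening: 0.0604
gripper_force: 0.0
```

```bash
cat > st.py <<'E'
from h import *
import sys
s=env.get_state(); M=R.from_quat(s['ee_rot'][[1,2,3,0]])
print(s['time_s'],s['tool_pos'].round(4),s['opening'],s['gripper_force'],s['ft_force'].round(2),s['joints'].round(2))
m=M.as_matrix();print(m.round(4).tolist())
a=np.array(sys.argv[1:5],float)
c=np.radians(a[3]);G=np.array([[np.sin(c),np.cos(c),0],[-np.cos(c),np.sin(c),0],[0,0,-1]]).T if 0 else np.column_stack([[-np.sin(c),np.cos(c),0],[np.cos(c),np.sin(c),0],[0,0,-1]])
print('shift',(m.T@(a[:3]-s['tool_pos'])).round(4),'turn',(M.inv()*R.from_matrix(G)).as_rotvec().round(4))
E
python3 st.py .4455 .0853 .13 -2.5
```

```text
0.7667 [ 0.3546 -0.2503  0.1972] 0.060390351528239135 0.0 [ 1.69 -0.4  -0.65] [-0.87  0.35  1.94  0.    0.85 -0.72]
[[0.1572, 0.9876, -0.0001], [0.9876, -0.1572, 0.0003], [0.0003, -0.0001, -1.0]]
shift [0.3457 0.037  0.0673] turn [-1.000e-04 -3.000e-04 -1.143e-01]
```

Emit:
drive_tool:
  motion:
    - [[0.04,0.0043,0.008],[0,0,-0.015]]
    - [[0.08,0.0086,0.016],[0,0,-0.03]]
    - [[0.12,0.0129,0.024],[0,0,-0.045]]
    - [[0.16,0.0172,0.032],[0,0,-0.06]]
    - [[0.2,0.0215,0.04],[0,0,-0.075]]
    - [[0.24,0.0258,0.048],[0,0,-0.09]]
    - [[0.28,0.03,0.056],[0,0,-0.105]]
    - [[0.32,0.0343,0.064],[0,0,-0.114]]

```text
time_s: 1.43
tool_pos: [0.4404, 0.0599, 0.133]
ee_rot: [-0.0, 0.724, 0.69, -0.0]
ft_force: [0.7, -1.1, 0.1]
opening: 0.0602
gripper_force: 0.0
```

```bash
python3 st.py .4455 .0853 .1 -2.5
```

```text
1.4333 [0.4404 0.0599 0.133 ] 0.06016897933417769 0.0 [ 0.66 -1.12  0.12] [-0.12  0.48  1.98 -0.    0.68 -0.07]
[[0.0484, 0.9988, -0.0004], [0.9988, -0.0484, -0.0], [-0.0, -0.0004, -1.0]]
shift [0.0256 0.0039 0.033 ] turn [-0.0004  0.     -0.0048]
```

Emit:
drive_tool:
  motion:
    - [[0.0256,0.0039,0.0],[0,0,-0.005]]
    - [[0.0256,0.0039,0.0],[0,0,-0.005]]
    - [[0.0256,0.0039,0.02],[0,0,-0.005]]
    - [[0.0256,0.0039,0.04],[0,0,-0.005]]
    - [[0.0256,0.0039,0.06],[0,0,-0.005]]
    - [[0.0256,0.0039,0.075],[0,0,-0.005]]
    - [[0.0256,0.0039,0.09],[0,0,-0.005]]
    - [[0.0256,0.0039,0.09],[0,0,-0.005]]

```text
time_s: 2.1
tool_pos: [0.4442, 0.0827, 0.0415]
ee_rot: [-0.002, 0.723, 0.691, -0.002]
ft_force: [0.3, 0.7, -0.8]
opening: 0.0601
gripper_force: 0.0
```

```bash
python3 st.py .4455 .0853 .037 -2.5; python3 -c "
from h import *
f=grab('scene','s1');cv2.imwrite('pics/s1c.png',cv2.resize(f['frame'][80:220,180:360],(720,560)))"
```

```text
2.1 [0.4442 0.0827 0.0415] 0.060130097081222675 0.0 [ 0.25  0.71 -0.85] [-0.06  0.68  2.01 -0.    0.46 -0.02]
[[0.0447, 0.999, -0.0047], [0.999, -0.0447, 0.0002], [-0.0, -0.0047, -1.0]]
shift [0.0027 0.0012 0.0045] turn [-0.0047  0.     -0.0011]
```

View pics/s1c.png

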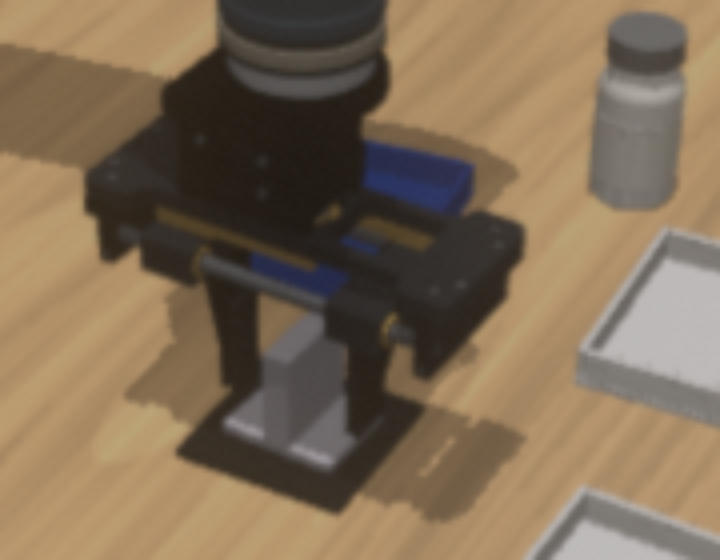

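The crop shows the web, at crop (300,370), between the two open fingers at (240,340) and (370,380), with nothing touching. Next I go down 4 mm and close.

Emit:
drive_tool:
  motion:
    - [[0.0025,0.001,0.004],[0,0,0]]
    - [[0.0025,0.001,0.004],[0,0,0]]
    - [[0.0025,0.001,0.004],[0,0,0]]
    - [[0.0025,0.001,0.004],[0,0,0]]
    - [[0.0025,0.001,0.004],[0,0,0]]
    - [[0.0025,0.001,0.004],[0,0,0]]
    - [[0.0025,0.001,0.004],[0,0,0]]
    - [[0.0025,0.001,0.004],[0,0,0]]
  gripper: 0.0
  force: 25

```text
time_s: 2.82
tool_pos: [0.4462, 0.0858, 0.0397]
ee_rot: [-0.0, 0.722, 0.691, -0.0]
ft_force: [-1.0, -0.6, 0.8]
opening: 0.0146
gripper_force: 0.5
```

```bash
python3 st.py .5905 .2490 .13 -2.5
```

```text
2.8167 [0.4462 0.0858 0.0397] 0.01455806579614751 0.5401062462988193 [-0.96 -0.65  0.83] [-0.06  0.69  2.   -0.    0.45 -0.01]
[[0.0439, 0.999, -0.0008], [0.999, -0.0439, 0.0], [0.0, -0.0008, -1.0]]
shift [ 0.1694  0.1369 -0.0904] turn [-0.0008 -0.     -0.0003]
```

Emit:
drive_tool:
  motion:
    - [[0,0,0],[0,0,0]]
    - [[0,0,0],[0,0,0]]
    - [[0,0,0],[0,0,0]]
    - [[0,0,0],[0,0,0]]
    - [[0,0,-0.005],[0,0,0]]
    - [[0,0,-0.015],[0,0,0]]
    - [[0,0,-0.03],[0,0,0]]
    - [[0,0,-0.04],[0,0,0]]

```text
time_s: 3.48
tool_pos: [0.4472, 0.0857, 0.0802]
ee_rot: [0.0, 0.722, 0.691, 0.0]
ft_force: [-0.1, 0.1, -1.5]
opening: 0.0139
gripper_force: 25.0
```

```bash
python3 st.py .5905 .2490 .13 -2.5; python3 -c "
from h import *
f=grab('scene','s2');cv2.imwrite('pics/s2c.png',cv2.resize(f['frame'][80:220,180:360],(720,560)))"
```

```text
3.4833 [0.4472 0.0857 0.0802] 0.013861917095760267 24.99911435879767 [-0.06  0.09 -1.47] [-0.06  0.6   1.99  0.    0.55 -0.01]
[[0.044, 0.999, 0.001], [0.999, -0.044, -0.0], [0.0, 0.001, -1.0]]
shift [ 0.1694  0.136  -0.0496] turn [ 0.001  -0.     -0.0004]
```

View pics/s2c.png

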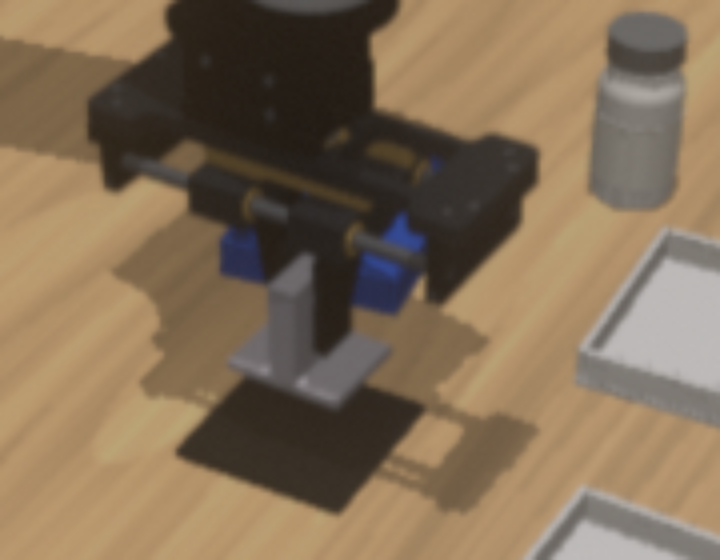

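The picture shows the spacer held and clear of the pad, with its foot at crop (310,365). The opening is 13.9 mm and the wrist reads about 1.5 N, so the web is 14 mm and it goes in the middle-sized tray, A. I move over that tray.

Emit:
drive_tool:
  motion:
    - [[0.0,0.0,-0.015],[0,0,0]]
    - [[0.015,0.012,-0.03],[0,0,0]]
    - [[0.04,0.032,-0.04],[0,0,0]]
    - [[0.07,0.056,-0.04],[0,0,0]]
    - [[0.1,0.08,-0.04],[0,0,0]]
    - [[0.13,0.104,-0.04],[0,0,0]]
    - [[0.155,0.125,-0.04],[0,0,0]]
    - [[0.169,0.136,-0.04],[0,0,0]]

```text
time_s: 4.2
tool_pos: [0.5932, 0.2518, 0.1194]
ee_rot: [0.001, 0.722, 0.692, 0.002]
ft_force: [-0.2, 0.5, -1.4]
opening: 0.0135
gripper_force: 25.0
```

```bash
python3 st.py .5905 .2490 .05 -2.5
python3 - <<'E'
from h import *
s,t=load('scene0'),load('top0')
W=[[.538,.309,.022],[.542,.186,.022],[.643,.190,.022],[.639,.312,.022]]
g=cv2.cvtColor(s['frame'],6)
p0=proj(s,W);p=cv2.cornerSubPix(g,p0.reshape(-1,1,2).astype(np.float32),(4,4),(-1,-1),(3,30,.01))[:,0]
q=proj(t,W)
print([tri([s,t],[a,b]).round(4).tolist() for a,b in zip(p,q)])
f=grab('scene','s3');cv2.imwrite('pics/s3c.png',cv2.resize(f['frame'][60:230,260:450],(760,600)))
E
```

```text
4.2 [0.5932 0.2518 0.1194] 0.013512394363688203 24.998910434078425 [-0.19  0.52 -1.4 ] [0.23 0.7  1.48 0.   0.95 0.27]
[[0.0425, 0.9991, 0.0045], [0.9991, -0.0425, 0.0018], [0.002, 0.0045, -1.0]]
shift [-0.003  -0.0029  0.0694] turn [ 0.0045 -0.002   0.0012]
[[0.5394, 0.3109, 0.0183], [0.5443, 0.1875, 0.0203], [0.6436, 0.1899, 0.0252], [0.6375, 0.3116, 0.0203]]
```

View pics/s3c.png

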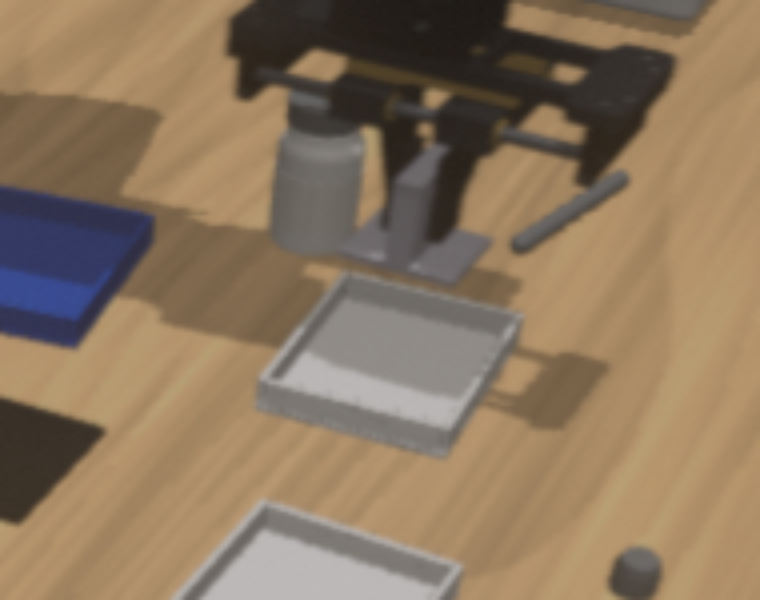

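The spacer hangs over the middle tray (rim crop (350,275)–(520,320)) and the bottle at (320,190) is clear. The rim measures about 21 mm high. I lower it, slowing at the end.

Emit:
drive_tool:
  motion:
    - [[-0.0025,-0.0025,0.01],[0,0,0]]
    - [[-0.0025,-0.0025,0.03],[0,0,0]]
    - [[-0.0025,-0.0025,0.05],[0,0,0]]
    - [[-0.0025,-0.0025,0.062],[0,0,0]]
    - [[-0.0025,-0.0025,0.07],[0,0,0]]
    - [[-0.0025,-0.0025,0.075],[0,0,0]]
    - [[-0.0025,-0.0025,0.078],[0,0,0]]
    - [[-0.0025,-0.0025,0.078],[0,0,0]]

```text
time_s: 4.92
tool_pos: [0.5873, 0.2459, 0.0413]
ee_rot: [-0.0, 0.723, 0.691, -0.0]
ft_force: [-0.2, 0.8, -1.8]
opening: 0.0139
gripper_force: 25.0
```

```bash
python3 st.py .5905 .2490 .038 -2.5
```

```text
4.9167 [0.5873 0.2459 0.0413] 0.01385955385362557 24.999309706036 [-0.17  0.83 -1.79] [ 0.22  0.81  1.53 -0.    0.8   0.27]
[[0.0443, 0.999, -0.0004], [0.999, -0.0443, -0.0001], [-0.0001, -0.0004, -1.0]]
shift [0.0033 0.0031 0.0033] turn [-0.0004  0.0001 -0.0007]
```

Emit:
drive_tool:
  motion:
    - [[0,0,0.001],[0,0,0]]
    - [[0,0,0.002],[0,0,0]]
    - [[0,0,0.003],[0,0,0]]
    - [[0,0,0.003],[0,0,0]]
    - [[0,0,0.003],[0,0,0]]
    - [[0,0,0.003],[0,0,0]]
    - [[0,0,0.003],[0,0,0]]
    - [[0,0,0.003],[0,0,0]]

```text
time_s: 5.58
tool_pos: [0.5874, 0.2462, 0.0386]
ee_rot: [0.0, 0.722, 0.691, 0.0]
ft_force: [-1.2, -0.4, -1.0]
opening: 0.0138
gripper_force: 25.0
```

```bash
python3 st.py .5905 .2490 .038 -2.5
```

```text
5.5833 [0.5874 0.2462 0.0386] 0.013817161905082817 24.99916828935966 [-1.19 -0.44 -1.01] [0.22 0.81 1.53 0.   0.8  0.27]
[[0.0439, 0.999, 0.0001], [0.999, -0.0439, 0.0], [0.0, 0.0001, -1.0]]
shift [0.0029 0.003  0.0006] turn [ 0.0001 -0.     -0.0003]
```

Emit:
drive_tool:
  motion:
    - [[0,0,0.0005],[0,0,0]]
    - [[0,0,0.001],[0,0,0]]
    - [[0,0,0.001],[0,0,0]]
    - [[0,0,0.001],[0,0,0]]
    - [[0,0,0.001],[0,0,0]]
    - [[0,0,0.001],[0,0,0]]
    - [[0,0,0.001],[0,0,0]]
    - [[0,0,0.001],[0,0,0]]

```text
time_s: 6.25
tool_pos: [0.5874, 0.2462, 0.0377]
ee_rot: [0.0, 0.723, 0.691, 0.0]
ft_force: [-1.5, -0.1, 2.2]
opening: 0.014
gripper_force: 25.0
```

Emit:
drive_tool:
  motion:
    - [[0,0,0],[0,0,0]]
    - [[0,0,0],[0,0,0]]
    - [[0,0,0],[0,0,0]]
    - [[0,0,0],[0,0,0]]
    - [[0,0,0],[0,0,0]]
    - [[0,0,0],[0,0,0]]
    - [[0,0,0],[0,0,0]]
    - [[0,0,0],[0,0,0]]
  gripper: 0.034

```text
time_s: 6.92
tool_pos: [0.5874, 0.2462, 0.0375]
ee_rot: [-0.0, 0.722, 0.691, -0.0]
ft_force: [0.8, 0.4, 0.2]
opening: 0.0342
gripper_force: 0.0
```

Emit:
drive_tool:
  motion:
    - [[0,0,-0.005],[0,0,0]]
    - [[0,0,-0.02],[0,0,0]]
    - [[0,0,-0.04],[0,0,0]]
    - [[0,0,-0.065],[0,0,0]]
    - [[0,0,-0.09],[0,0,0]]
    - [[0,0,-0.115],[0,0,0]]
    - [[0,0,-0.135],[0,0,0]]
    - [[0,0,-0.14],[0,0,0]]

```text
time_s: 7.58
tool_pos: [0.5896, 0.2468, 0.182]
ee_rot: [0.002, 0.722, 0.691, 0.003]
ft_force: [0.4, -0.6, -0.6]
opening: 0.034
gripper_force: 0.0
```

Run:
```python
from h import *
f=grab('scene','s4');cv2.imwrite('pics/s4c.png',cv2.resize(f['frame'][60:230,210:420],(740,600)))
```

```text
(no output)
```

View pics/s4c.png

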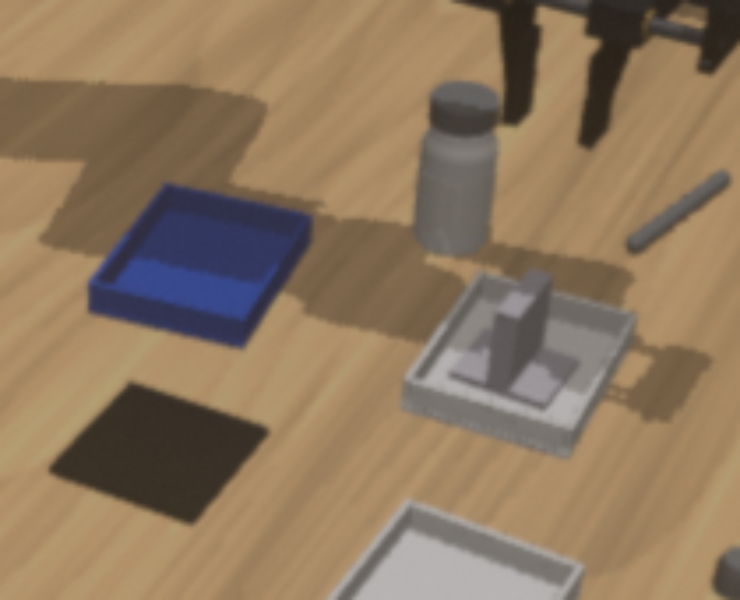

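The spacer stands flat inside the middle tray at crop (520,350), the pad at (160,450) is empty, and the fingers are clear above. I hand the job in.

```bash
python3 -c "
from cell import env
print(env.job_done())"
```

```text
the job is handed in; nothing more can be done
None
```

The finger opening read 13.9 mm, so the web is 14 mm; I set the spacer down in the middle-sized tray and handed the job in at about 7.6 s, but no verdict was returned.

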